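# Clear the bonding jig and present the seat lever over it

### The arm

A 7-joint arm with a two-finger parallel gripper is mounted at the origin on the work surface. World frame = base frame: x ahead of the robot, y to its left, z up, the work surface at z = 0. Lengths are in mm, angles in rad, forces in N, time in s.
With the tool pointing down it reaches from about 400 to 750 mm from the base axis. Payload 19.5 kg.
Tool frame: the origin (TCP) lies at the very end of the fingers, on their centre line; the grasp point (between the pads) lies 19 mm behind it; z points along the fingers, y is the direction in which the jaws open and shut (so a half turn about z gives the same grasp; the last joint's range is limited). The gripper opens to 85 mm and grips with 20 to 120 N. Pads are 22 mm wide; open, the fingers measure 114 mm over their backs; the gripper's body (76 mm by 85 mm) begins 54 mm behind the grasp point. The pads swing forward as they close: fully open they stand 13 mm farther back than shut.
Start: joints at [1.29, 0.707, -0.028, 1.485, 0.022, 0.951, -0.075], TCP at [136.003, -558.657, 231.268] pointing down, gripper open.
Joint ranges: [-2.71, 2.71], [-0.32, 2.16], [-1.57, 1.52], [0, 2.45], [-1.46, 4.6], [0, 2.02], [-2.83, 2.83]. Speed limits (rad/s): [1.89, 1.89, 2.57, 2.57, 3.01, 3.01, 3.01].

### API

Orientations are given as a rotation vector (axis times angle).
In Python, from cell import env gives the robot as it stands.
- The arm moves only by the shell command python3 -m creep 'ROWS' [FORCE]. ROWS is JSON, one flat list of numbers, 7 for each row, row after row: the shift along the tool's x, y, z in cm, then the turn, a rotation vector about the tool's x, y, z in rad, then the finger opening in cm, from 0 to 8.54. A call has exactly 8 rows; each row is the pose to reach, as a shift and turn from the pose commanded when the call began, along the tool's axes at that moment; what a row does not reach only later rows make up. A row lasts 1/8 s, in which the tool goes at most 62.5 mm and 10.7 degrees, less where a joint would pass 70% of its speed; a pose out of reach is approached as far as the arm can. A call with a gripper value outside its range is refused whole. The fingers move at their own pace and stop on an object; FORCE is the grip in N (left out, the last holds). Time passes only in rows, so rows that repeat a pose let the fingers close, or fill a call up. It gives the time, the measured TCP pose, the force and the opening at its end, in the units of the state.
- env.sense(): the state, without advancing time (a new reading comes with each control period).
- env.camera(name): name is "scene" or "top" or "wrist"; returns a dict with "color" (480x640x3 uint8, blue, green, red), "camera_matrix" (3x3 intrinsics, pixels), "R" (3x3) and "t" (3): a world point X has camera coordinates R X + t. Camera axes: x right, y down, z forward; pixel columns grow to the right and rows downward; lengths in mm; the calibration is good to about 2 mm. A picture is of the moment at which its call begins. There is no depth.
- env.close_job(): hands the job in, once; it reports no verdict.
The state is a dict: "time": time; "qpos": joint angles; "joint_vel": joint speeds; "joint_torque": joint torques, N m; "position": TCP position; "tool_rot": TCP orientation; "force": force on the tool from outside, world axes, zero at the start; "moment": the same for the moment, N m; "gripper_width": finger opening in mm.
Only numpy, scipy, OpenCV 4.12 (cv2) and the standard library are available. Lean on these libraries where they do the work, as an engineer would, in place of code of your own. Each camera call takes 0.05 s, during which the arm holds its last target. There are 200 camera calls.

### The job

The bonding jig has to be free for the cast seat lever: take the orange glue cup off it and nest it upright into the blue cup where that stands on the bench, pushed fully home. Then lift the lever by its balance point and, without letting it tip, hold it level a few centimetres above the jig (about 3 cm above the post), lined up as it would sit, boss bore over the brass post and eye over the red fork. Finish while still holding it there in mid-air, touching nothing with it, and leave the other things on the bench where they are.

Things in the scene. Friction and masses are not known exactly. Their poses are not given: they have to be found in the camera images.
- cup_a_mid (a point): Orange glue cup, loose, empty, on the jig between post and fork at the start. Tapered, round, 80 mm high, outer diameter 44 mm at the foot, 66 mm at the rim, wall 2.5 mm; thick base: its inner floor lies 32 mm above its foot. 70 to 130 g. This point: on its axis, half-way up (40 mm above the foot); z points up to the mouth.
- cup_b_mid (a point): Blue glue cup, loose, empty, same shape and size as the orange cup, stands on the bench. A cup nested in it rests on its inner floor, so the upper cup then stands 32 mm higher than this one. This point: on its axis, half-way up (40 mm above the foot).
- lever_balance (a point): Balance point of the loose dark cast lever (0.6-0.9 kg, boss-heavy): in mid-section of its bar, 53 mm from the boss centre, 23 mm above the lever's underside. x along the bar to the eye, y across, z up. The bar joins boss and eye (centres 170 mm apart), is 16 mm wide and 18 high, its underside 14 mm above the bench when the lever lies flat, standing on boss and eye.
- lever_boss (a point): Lever's round boss, 52 mm across, 36 mm high, with a 24 mm bore right through. This point: centre of the bore at the lever's underside; same axes as the balance point.
- lever_eye (a point): Lever's small round eye, 32 mm across and high, brass spot on top. This point: its centre at the lever's underside; same axes as the balance point.
- post_tip (a point): Top of the brass post (18 mm diameter, on its axis, 52 mm above the bench) of the bonding jig, which is fixed to the bench: an aluminium plate 270 x 90 x 12 mm with the post at one end for the lever's bore and a red fork at the other for its eye, 170 mm apart. x points along the plate from post to fork, z up.
- fork_mid (a point): Middle of the red fork (two upright blocks, 38 mm apart inside, 32 mm high above the plate), at the level of its tops, 44 mm above the bench; same axes as the post.
- weight: Bystander: plain steel block 75 x 55 x 40 mm; origin at its underside.
- screwdriver: Bystander: screwdriver, 160 mm long, lying on the bench; origin at its underside, handle to -x.
- thread_red: Bystander: red thread cone, 54 mm wide, 70 mm high; origin at its underside.
- thread_green: Bystander: green thread cone, 54 mm wide, 70 mm high; origin at its underside.
- spray: Bystander: white bottle with blue cap, 70 mm wide, 200 mm high; origin at its underside.
- tin: Bystander: round tin with yellow label, 80 mm wide, 90 mm high; origin at its underside.
Not all that is in view belongs to the job. Several things look just like the part that bears lever_balance: the one meant starts farthest from the robot's base.

How it is judged:
By the outcome, as a careful person would: the job done as asked, in the order asked, and still so for the second after the job is handed in, while the arm keeps its last pose, push and grip.
It also fails if it takes over 58 s, if anything falls off the work surface, if the arm or the gripper's body presses on something with over 40 N, if the wrist force passes 120 N, or if a joint passes its speed limit or range.

## Working session

There is one attempt and no reset: what is moved stays moved. The work goes in short steps, Python scripts to look and compute and a shell command to move; the robot and the scene stay as the last step left them, time stands still between calls to the robot, and variables do not carry over. Pictures are saved under pics/ and viewed, about 8 in all and at most 12, crops included, and the job is handed in when it is done.

```bash
ls; mkdir -p pics
python3 - <<'E'
from cell import env
import cv2,numpy as np
s=env.sense();print({k:np.round(v,3) for k,v in s.items()})
ims=[]
for n in("scene","top"):
    c=env.camera(n);cv2.imwrite(f"pics/{n}0.png",c["color"]);np.savez(f"pics/{n}0.npz",**c);print(n,c["camera_matrix"].round(1).tolist(),c["R"].round(3).tolist(),c["t"].round(1).tolist())
E
```

```text
pics
{'time': np.float64(0.0), 'qpos': array([ 1.29 ,  0.707, -0.028,  1.485,  0.022,  0.951, -0.076]), 'joint_vel': array([-0.001,  0.002, -0.001,  0.   , -0.001,  0.   , -0.   ]), 'joint_torque': array([-1.0000e-03, -8.8323e+01,  1.2340e+00, -2.3617e+01,  1.7000e-02,
        7.0000e-03, -0.0000e+00]), 'position': array([ 135.941, -558.431,  230.822]), 'tool_rot': array([-3.118, -0.374,  0.   ]), 'force': array([-0.677,  0.515,  0.049]), 'moment': array([ 0.013, -0.022, -0.012]), 'gripper_width': np.float64(85.32)}
scene [[441.6, 0.0, 316.1], [0.0, 441.6, 240.1], [0.0, 0.0, 1.0]] [[0.304, 0.953, -0.009], [0.718, -0.235, -0.655], [-0.626, 0.193, -0.756]] [-161.9, -344.0, 1377.7]
top [[557.6, 0.0, 316.5], [0.0, 557.6, 236.4], [0.0, 0.0, 1.0]] [[-0.004, -1.0, 0.006], [-0.998, 0.004, -0.059], [0.059, -0.006, -0.998]] [-9.5, 542.6, 1435.4]
```

View pics/top0.png

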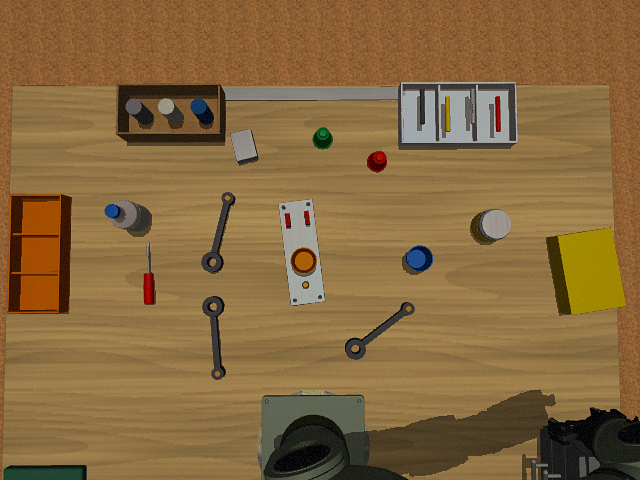

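View pics/scene0.png

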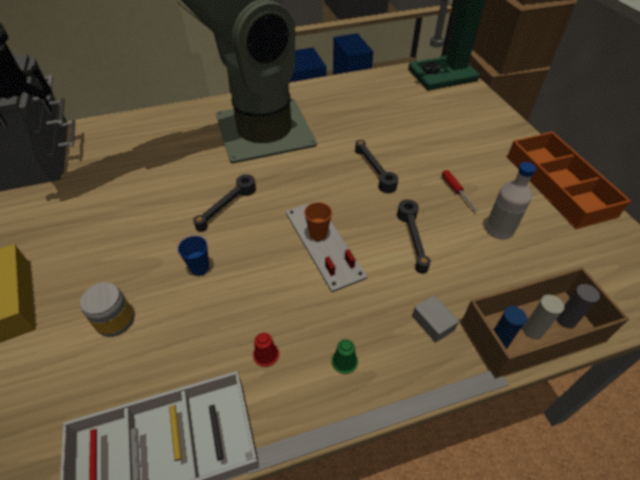

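The scene has three look-alike levers in the top view:
- A: boss (212,262), eye (228,198)
- B: boss (213,307), eye (218,373)
- C: boss (355,348), eye (407,309)

The base is near (314,430), so A is farthest and is the one I want. The blue cup is at (418,259); the blue spool at (201,110) sits in a box and is not it. The orange cup is at (303,262); the tray at left is not it. Next I measure and check A in a crop.

```bash
cat > h.py <<'E'
import numpy as np,cv2
from scipy.spatial.transform import Rotation as Ro
def ray(c,px,z):
    R,t=c["R"],c["t"];o=-R.T@t
    d=R.T@np.linalg.inv(c["camera_matrix"])@np.array([px[0],px[1],1.])
    return o+d*(z-o[2])/d[2]
def proj(c,X):
    p=c["camera_matrix"]@(c["R"]@np.asarray(X,float)+c["t"]);return p[:2]/p[2]
def blobs(mask,amin=8):
    n,l,s,ce=cv2.connectedComponentsWithStats(mask.astype(np.uint8))
    return [(ce[i].round(1),s[i].tolist(),l==i) for i in range(1,n) if s[i,4]>=amin]
def hsv(c): return cv2.cvtColor(c["color"],cv2.COLOR_BGR2HSV)
def rows(s,target,yaw=None):
    """shift in cm in the tool axes to a world target; yaw = wanted direction of tool y (world angle, mod pi), tool down"""
    R=Ro.from_rotvec(s["tool_rot"]); out=R.inv().apply(np.asarray(target)-s["position"])/10
    if yaw is None:return out.round(2)
    best=None
    for k in(0,np.pi):
        y=np.array([np.cos(yaw+k),np.sin(yaw+k),0]);z=np.array([0,0,-1.]);M=np.stack([np.cross(y,z),y,z],1)
        r=(R.inv()*Ro.from_matrix(M)).as_rotvec()
        if best is None or np.linalg.norm(r)<np.linalg.norm(best):best=r
    return out.round(2),best.round(3)
E
python3 - <<'E'
from h import *
c=dict(np.load("pics/top0.npz"));H=hsv(c);h,s,v=[H[...,i].astype(int) for i in range(3)]
def roi(m,x0,x1,y0,y1):
    o=np.zeros_like(m);o[y0:y1,x0:x1]=m[y0:y1,x0:x1];return o
def show(n,m,z):
    for ce,st,l in blobs(m): print(n,ce,st,ray(c,ce,z).round(1))
show("orange",roi((h<14)&(s>170),288,320,243,280),92)
show("blue",roi((h>100)&(h<125)&(s>120),395,440,240,280),80)
show("red",roi((h<5)|(h>175),280,315,205,235)&(s>150),44) if False else show("red",roi(((h<6)|(h>174))&(s>150),280,315,205,235),44)
show("brass post",roi((h>8)&(h<25)&(s>120),298,312,279,292),52)
dark=roi((v<95)&(s<90),195,240,185,280);show("lever",dark,25)
for n,p,z in(("boss",(212,262),36),("eye",(228,198),32)):print(n,ray(c,p,z).round(1))
for n,p in(("A",(212,262)),("B",(213,307)),("C",(355,348))):print(n,ray(c,p,36).round(0)[:2])
a=cv2.resize(c["color"][180:290,180:330],None,fx=5,fy=5,interpolation=cv2.INTER_CUBIC);cv2.imwrite("pics/crop1.png",a)
E
```

```text
orange [302.7 259.9] [291, 248, 25, 26, 227] [480.4  23.1  92. ]
blue [419.4 258.1] [406, 246, 27, 26, 536] [ 484.  -266.6   80. ]
red [306.5 217.2] [304, 211, 6, 14, 61] [590.3  14.   44. ]
red [287.4 220. ] [285, 213, 6, 14, 61] [583.3  62.8  44. ]
brass post [305.1 284.3] [302, 281, 7, 7, 39] [419.5  17.9  52. ]
lever [217.7 236.4] [202, 192, 32, 80, 677] [543.1 243.7  25. ]
boss [476.9 256.   36. ]
eye [641.9 216.6  32. ]
A [477. 256.]
B [362. 253.]
C [ 257. -108.]
```

View pics/crop1.png

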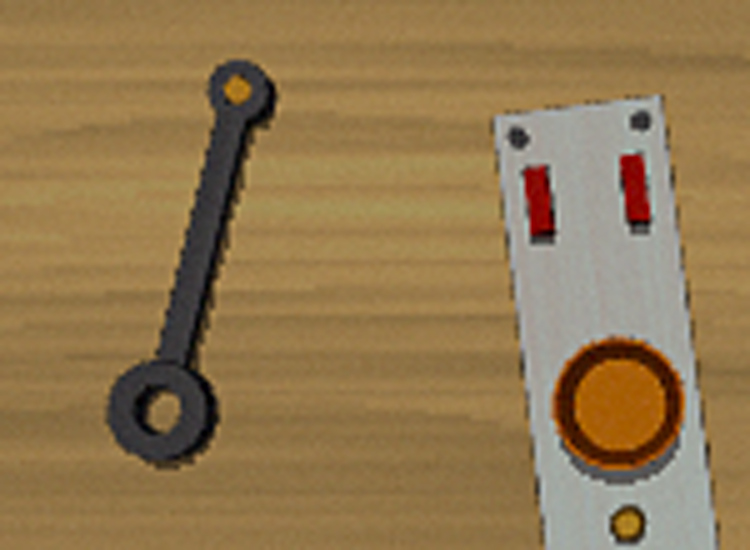

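Crop: A is a lone lever, eye at full-frame (227.4,197.8) and bore at (212.6,261.8). The orange cup rim centre is about (303.8,260.6). Post to fork measures 168.8 mm against 170, which agrees. I'll move above the orange cup.

Run:
```python
from h import *
from cell import env
c=dict(np.load("pics/top0.npz"))
print(ray(c,(303.8,260.6),92),ray(c,(212.6,261.8),36),ray(c,(227.4,197.8),32))
print(rows(env.sense(),[460,21,230]))
```

```text
[478.70667729  20.35482511  92.        ] [477.38850315 254.46264975  36.        ] [642.38488504 218.1729841   32.        ]
[ 45.19 -48.64   0.14]
```

```bash
python3 -m creep '[6,-6.5,0,0,0,0,8.5, 12,-13,0,0,0,0,8.5, 18,-19.5,0,0,0,0,8.5, 24,-26,0,0,0,0,8.5, 30,-32.3,0,0,0,0,8.5, 36,-38.8,0,0,0,0,8.5, 42,-45.2,0,0,0,0,8.5, 45.2,-48.6,0,0,0,0,8.5]' 40
python3 - <<'E'
from h import *
from cell import env
s=env.sense();print(rows(s,[460,21,230]),s["position"],s["force"])
E
```

```text
time: 1.1
position: [379.9, -121.7, 231.3]
tool_rot: [3.119, 0.374, 0.0]
force: [1.4, -1.0, -0.2]
gripper_width: 84.8
[ 11.15 -11.97   0.13] [ 379.94022256 -121.69138622  231.31662432] [ 1.37281039 -1.04428422 -0.15050535]
```

```bash
python3 -m creep '[3.5,-4,0,0,0,0,8.5, 7,-7.5,0,0,0,0,8.5, 9.5,-10,0,0,0,0,8.5, 11,-11.8,0,0,0,0,8.5, 11.2,-12,0,0,0,0,8.5, 11.2,-12,0,0,0,0,8.5, 11.2,-12,0,0,0,0,8.5, 11.2,-12,0,0,0,0,8.5]'
python3 - <<'E'
from h import *
from cell import env
s=env.sense();c=env.camera("wrist");cv2.imwrite("pics/w1.png",c["color"]);np.savez("pics/w1.npz",**c)
print(s["position"],-c["R"].T@c["t"]);print(c["camera_matrix"],c["R"])
for n,p in(("cup",(478.7,20.4,92)),("post",(419.5,17.9,52)),("fork",(587,38.4,44))):print(n,proj(c,p))
E
```

```text
time: 2.1
position: [459.6, 19.0, 231.4]
tool_rot: [-3.119, -0.373, -0.0]
force: [-0.3, -0.3, -0.2]
gripper_width: 84.7
[459.55153391  19.00768806 231.42868623] [528.7037866   35.69001146 372.50435223]
[[345.78371499   0.         314.31616994]
 [  0.         345.78371499 239.42575645]
 [  0.           0.           1.        ]] [[ 2.35979453e-01 -9.71758038e-01  1.13538330e-04]
 [-9.31394276e-01 -2.26144284e-01  2.85242819e-01]
 [-2.77161326e-01 -6.74171933e-02 -9.58455279e-01]]
cup [318.00441841 202.88926242]
post [305.61821196 254.04035745]
fork [327.15747896  67.28122762]
```

View pics/w1.png

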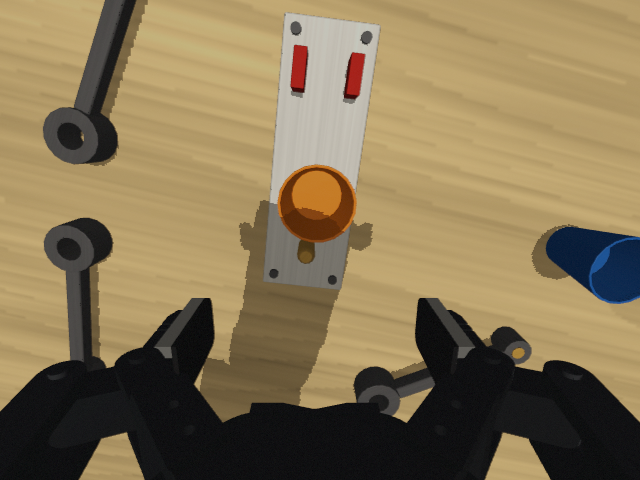

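The wrist view puts the rim centre at about (317,203.5), against a prediction of (318,202.9). Fork mid is about (327,69), against (327,67). All agree within about 1 mm, so I descend for the grasp.

```bash
python3 - <<'E'
from h import *
from cell import env
s=env.sense();c=dict(np.load("pics/w1.npz"));print(rows(s,[478.5,20.8,150]),rows(s,[478.5,20.8,63]))
H=hsv(c);h,S,v=[H[...,i].astype(int) for i in range(3)]
m=((h<6)|(h>174))&(S>150)&(v>150);m[150:]=0
for ce,st,l in blobs(m):print("fork top",ce,st,ray(c,ce,44))
m=(h<14)&(S>150);m[260:]=0
for ce,st,l in blobs(m,300):
  print(ce,st)
  k,_=cv2.findContours(l.astype(np.uint8),0,2);e=cv2.fitEllipse(cv2.convexHull(max(k,key=len)));print(e,ray(c,e[0],92))
for p in((305,256),(305,257)):print(ray(c,p,52))
E
python3 -m creep '[1.8,-0.6,1.5,0,0,0,8.5, 1.8,-0.6,4.5,0,0,0,8.5, 1.8,-0.6,7.5,0,0,0,8.5, 1.8,-0.6,10.5,0,0,0,8.5, 1.8,-0.6,13,0,0,0,8.5, 1.8,-0.6,15,0,0,0,8.5, 1.8,-0.6,16,0,0,0,8.5, 1.8,-0.6,16,0,0,0,8.5]'
python3 - <<'E'
from h import *
from cell import env
s=env.sense();print(rows(s,[478.5,20.8,63]))
E
```

```text
[1.88 0.29 8.14] [ 1.88  0.29 16.84]
fork top [298.3  65.8] [291, 45, 16, 43, 518] [582.25219648  62.86797132  44.        ]
fork top [355.4  73.2] [347, 53, 18, 42, 501] [588.25921514  13.45232074  44.        ]
[298.6  68. ] [291, 45, 16, 47, 617]
((298.7532958984375, 67.559326171875), (15.432024955749512, 57.82392120361328), 3.5670127868652344) [573.35889046  58.30930328  92.        ]
[353.9  75. ] [344, 53, 21, 46, 637]
((353.7647399902344, 75.53848266601562), (18.984329223632812, 51.99531173706055), 11.657546043395996) [577.74502066  17.45458018  92.        ]
[315.7 212.5] [280, 167, 74, 75, 2625]
((316.30523681640625, 204.7572021484375), (73.98492431640625, 75.50347137451172), 10.275218963623047) [476.86257547  21.38600794  92.        ]
[417.37941967  18.02417071  52.        ]
[416.36758155  17.78667754  52.        ]
time: 3.15
position: [475.6, 29.5, 71.2]
tool_rot: [-3.119, -0.374, 0.001]
force: [0.2, -0.3, 0.7]
gripper_width: 85.1
[0.07 0.92 0.82]
```

I typed the wrong lateral sign, so the tool is 9 mm off. Force is about 0, so there's no contact. I'll correct that, then lower and close.

```bash
python3 -m creep '[0,0.5,0,0,0,0,8.5, 0,0.9,0,0,0,0,8.5, 0,0.9,0.4,0,0,0,8.5, 0,0.9,0.8,0,0,0,8.5, 0,0.9,0.8,0,0,0,5, 0,0.9,0.8,0,0,0,5, 0,0.9,0.8,0,0,0,5, 0,0.9,0.8,0,0,0,5]' 40;  python3 -m creep '[0,0,0,0,0,0,5, 0,0,0,0,0,0,5, 0,0,0,0,0,0,5, 0,0,-1,0,0,0,5, 0,0,-3,0,0,0,5, 0,0,-6,0,0,0,5, 0,0,-9,0,0,0,5, 0,0,-11,0,0,0,5]'
python3 - <<'E'
from h import *
from cell import env
s=env.sense();print(rows(s,[484,-267,175]),s["force"])
for n in("scene","wrist"):
    c=env.camera(n);np.savez(f"pics/{n}2.npz",**c)
    if n=="scene":a=c["color"][90:330,140:460]
    else:b=c["color"]
cv2.imwrite("pics/w2.png",np.hstack([cv2.resize(a,(400,300)),cv2.resize(b,(400,300))]))
E
```

```text
time: 4.15
position: [478.0, 21.1, 63.7]
tool_rot: [-3.119, -0.375, -0.001]
force: [-1.1, 1.2, 10.9]
gripper_width: 63.8
time: 5.15
position: [478.0, 21.0, 175.1]
tool_rot: [-3.119, -0.374, -0.002]
force: [-0.9, -0.5, -2.0]
gripper_width: 64.1
[-6.22 28.12  0.  ] [-0.86038664 -0.47501609 -1.99235152]
```

View pics/w2.png

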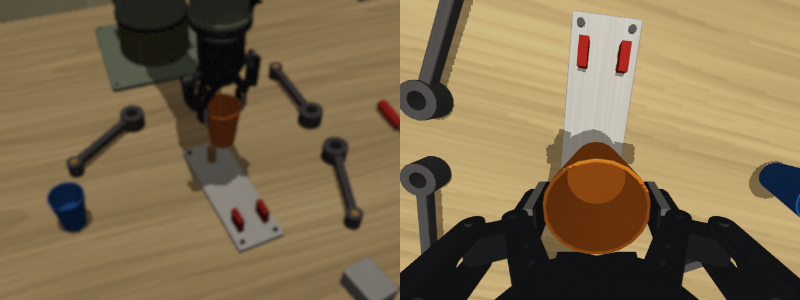

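The cup is held: the opening of 64 mm matches its diameter near the rim, and it hangs close to upright. I move above the blue cup.

```bash
python3 -m creep '[-0.6,2.8,0,0,0,0,5, -1.5,7,0,0,0,0,5, -2.5,11.5,0,0,0,0,5, -3.6,16,0,0,0,0,5, -4.5,20.5,0,0,0,0,5, -5.5,24.8,0,0,0,0,5, -6,27.2,0,0,0,0,5, -6.2,28.1,0,0,0,0,5]';python3 -m creep '[0,0,0,0,0,0,5, 0,0,0,0,0,0,5, 0,0,0,0,0,0,5, 0,0,0,0,0,0,5, 0,0,0,0,0,0,5, 0,0,0,0,0,0,5, 0,0,0,0,0,0,5, 0,0,0,0,0,0,5]'
python3 - <<'E'
from h import *
from cell import env
s=env.sense();print(s["position"],s["force"])
for n in("top","wrist","scene"):
    c=env.camera(n);np.savez(f"pics/{n}3.npz",**c)
    H=hsv(c);h,S,v=[H[...,i].astype(int) for i in range(3)]
    for nm,m,z in(("or",(h<16)&(S>150),s["position"][2]+29),("bl",(h>100)&(h<125)&(S>120),80)):
        q=proj(c,[*( s["position"][:2] if nm=="or" else (484,-267)),z]);k=np.zeros_like(m);x,y=int(q[0]),int(q[1]);w=110 if n=="wrist" else 32
        k[max(0,y-w):y+w,max(0,x-w):x+w]=m[max(0,y-w):y+w,max(0,x-w):x+w]
        for ce,st,l in blobs(k,60):
            g,_=cv2.findContours(l.astype(np.uint8),0,2);g=max(g,key=len);e=cv2.fitEllipse(cv2.convexHull(g));print(n,nm,q.round(1),st,np.round(e[0],1),np.round(e[1],1),ray(c,e[0],z).round(1))
    if n!="top":
        im=c["color"];cv2.imwrite(f"pics/{n}3.png",im)
a=dict(np.load("pics/scene3.npz"))["color"][190:310,120:280];b=dict(np.load("pics/wrist3.npz"))["color"]
cv2.imwrite("pics/v3.png",np.hstack([cv2.resize(a,(400,300),interpolation=2),cv2.resize(b,(400,300))]))
E
```

```text
time: 6.25
position: [483.6, -267.8, 172.7]
tool_rot: [-3.119, -0.372, 0.001]
force: [-0.0, 0.2, -1.2]
gripper_width: 64.1
time: 7.25
position: [484.1, -266.8, 173.3]
tool_rot: [-3.119, -0.374, -0.0]
force: [0.2, -0.2, -1.1]
gripper_width: 64.0
[ 484.12568131 -266.77664719  173.28440473] [ 0.21861002 -0.2037916  -1.05265125]
top bl [419.5 258.1] [405, 246, 14, 12, 65] [411.7 251.7] [ 5.2 16.9] [ 500.1 -247.6   80. ]
wrist or [314.  337.4] [228, 227, 173, 180, 22522] [314.6 320.7] [169.7 178.1] [ 490.9 -265.3  202.3]
wrist bl [314.4 241.5] [270, 197, 90, 58, 2559] [314.4 243.6] [89.3 91.4] [ 482.5 -267.3   80. ]
scene or [178.8 206.5] [162, 197, 38, 41, 1147] [182.4 217. ] [37.8 44.9] [ 515.3 -263.2  202.3]
scene bl [192.4 246.5] [179, 237, 29, 38, 753] [194.3 253.1] [28.1 42.4] [ 504.1 -265.5   80. ]
```

View pics/v3.png

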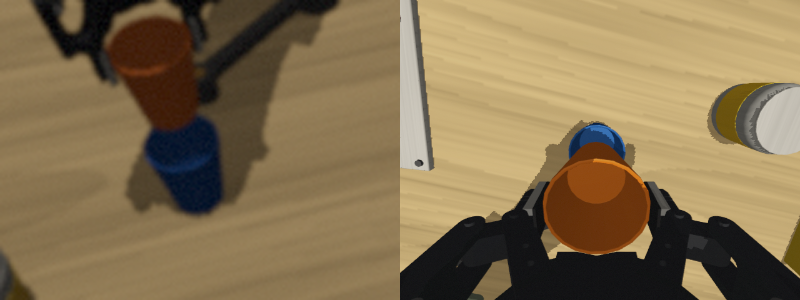

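Run:
```python
from h import *
from cell import env
c=dict(np.load("pics/wrist3.npz"));H=hsv(c);h,S,v=[H[...,i].astype(int) for i in range(3)]
P=env.sense()["position"];print(P)
for d in(22,26,29,32):print("rim",d,proj(c,P+[0,0,d]),"floor",proj(c,P+[0,0,d-48]), 66*345.8/(c["R"]@(P+[0,0,d])+c["t"])[2])
# floor disc: bright orange
for t in(170,185,200):
  m=(h<16)&(S>150)&(v>t);m[400:]=0;m[:240]=0;
  for ce,st,l in blobs(m,800):print(t,"bright",ce,st)
m=(h<16)&(S>150)
# rim bottom/top along column 314 and left/right extents by row
ys=np.where(m[:,314])[0];print(ys.min(),ys.max())
for y in range(290,361,10):
  xs=np.where(m[y,200:430])[0]+200;print(y,xs.min(),xs.max(),(xs.min()+xs.max())/2)
print(v[200:420:6,314])
```

```text
[ 484.08595169 -266.80114039  173.29579139]
rim 22 [314.0655165  327.46701823] floor [314.12750332 278.78174892] 169.76031826845616
rim 26 [314.05837977 333.07230017] floor [314.12357119 281.87009719] 174.74338698307497
rim 29 [314.05274608 337.49707499] floor [314.12050821 284.27580427] 178.67699053651296
rim 32 [314.04685291 342.12564739] floor [314.11734213 286.76247993] 182.7917691562139
227 405
290 241 387 314.0
300 234 394 314.0
310 230 398 314.0
320 228 400 314.0
330 228 400 314.0
340 229 399 314.0
350 230 398 314.0
360 235 393 314.0
[165 177 108 107 105  95  96  96  96 213 146 145 145 144 145 145 144 144
 143 143 144 104 105 104 104 104 105 104 104 105 105 104 104 105 144  21
  17]
```

Orange rim is about 24 mm above the TCP. The floor disc centre is about row 279 against 280 predicted, so the cup is upright. The foot is therefore 56 mm below the TCP, and home should be at TCP z of about 88. I lower it.

```bash
python3 -m creep '[-0.18,0,0.5,0,0,0,5, -0.18,0,2,0,0,0,5, -0.18,0,3.5,0,0,0,5, -0.18,0,5,0,0,0,5, -0.18,0,6.2,0,0,0,5, -0.18,0,7,0,0,0,5, -0.18,0,7.4,0,0,0,5, -0.18,0,7.4,0,0,0,5]';python3 -m creep '[0,0,0.2,0,0,0,5, 0,0,0.4,0,0,0,5, 0,0,0.6,0,0,0,5, 0,0,0.8,0,0,0,5, 0,0,1.0,0,0,0,5, 0,0,1.1,0,0,0,5, 0,0,1.2,0,0,0,5, 0,0,1.2,0,0,0,5]'
```

```text
time: 8.4
position: [482.4, -267.2, 99.3]
tool_rot: [-3.119, -0.374, -0.0]
force: [0.2, 0.5, -1.4]
gripper_width: 64.2
time: 9.4
position: [482.3, -267.2, 87.3]
tool_rot: [-3.119, -0.374, 0.0]
force: [0.0, -0.1, -1.0]
gripper_width: 64.0
```

```bash
python3 -m creep '[0,0,0.1,0,0,0,5, 0,0,0.2,0,0,0,5, 0,0,0.25,0,0,0,5, 0,0,0.3,0,0,0,5, 0,0,0.35,0,0,0,5, 0,0,0.4,0,0,0,5, 0,0,0.4,0,0,0,5, 0,0,0.4,0,0,0,5]'
python3 - <<'E'
from h import *
from cell import env
s=env.sense();print(s["position"],s["force"]);c=env.camera("wrist");np.savez("pics/w4.npz",**c)
H=hsv(c);h,S,v=[H[...,i].astype(int) for i in range(3)];m=(h<16)&(S>150);m[:,:150]=0;m[:,480:]=0
for y in range(300,361,10):
  xs=np.where(m[y])[0];print(y,xs.min(),xs.max()) if len(xs) else 0
ys=np.where(m[:,314])[0];print(ys.min(),ys.max())
E
```

```text
time: 10.4
position: [482.6, -267.2, 83.8]
tool_rot: [3.119, 0.374, 0.001]
force: [-0.7, 0.8, 9.3]
gripper_width: 64.4
[ 482.58835552 -267.23410342   83.79270522] [-0.65442399  0.78185224  9.30537586]
300 234 394
310 230 398
320 228 400
330 228 400
340 229 399
350 230 398
360 235 393
237 406
```

Contact of 9 N at TCP z 83.8. The grasp geometry (51.7 mm above the foot, plus 32) predicted 83.7, so the cup is home. I release and back off straight up.

```bash
python3 -m creep '[0,0,0,0,0,0,7, 0,0,0,0,0,0,8.5, 0,0,0,0,0,0,8.5, 0,0,0,0,0,0,8.5, 0,0,-1,0,0,0,8.5, 0,0,-4,0,0,0,8.5, 0,0,-8,0,0,0,8.5, 0,0,-13,0,0,0,8.5]'
python3 - <<'E'
from h import *
from cell import env
s=env.sense();print(s["position"],s["force"])
L=np.array([477.4,254.5]);E=np.array([642.4,218.2]);u=(E-L)/np.linalg.norm(E-L);b=L+53*u;print(b,np.linalg.norm(E-L),np.degrees(np.arctan2(u[1],u[0])))
a=np.arctan2(u[1],u[0])+np.pi/2
print(rows(s,[b[0]-45,b[1],200],a))
c=env.camera("wrist");np.savez("pics/w5.npz",**c);d=env.camera("scene");np.savez("pics/s5.npz",**d)
print("nested rim pred",proj(c,[482.3,-267,112]),"blue rim",proj(c,[482.3,-267,80]))
cv2.imwrite("pics/v5.png",np.hstack([cv2.resize(d["color"][190:310,120:280],(400,300),interpolation=2),cv2.resize(c["color"],(400,300))]))
E
```

```text
time: 11.45
position: [482.0, -267.0, 215.0]
tool_rot: [-3.119, -0.374, 0.001]
force: [0.2, -0.3, -0.4]
gripper_width: 84.8
[ 481.99151936 -267.02336701  214.96566483] [ 0.2394806  -0.30047128 -0.36818385]
[529.16215674 243.11232552] 168.9458197174467 -12.407418527400749
(array([ 12.28, -49.51,   1.52]), array([-0.   ,  0.001,  0.455]))
nested rim pred [314.28707185 237.03478479] blue rim [314.30576363 226.19122082]
```

View pics/v5.png

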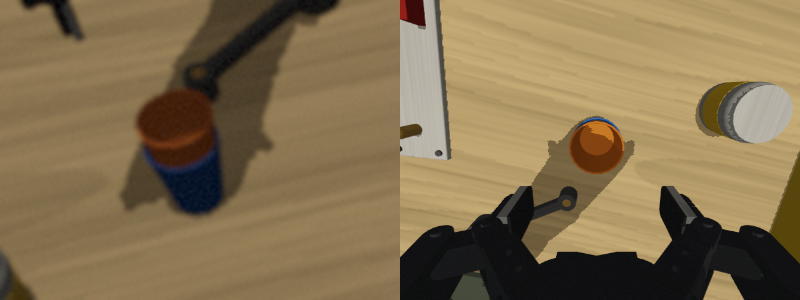

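Nested and upright. The rim is at about (315,235.5) in the wrist view against (314,237) predicted for fully home. Next, to the lever.

```bash
python3 -m creep '[1,-4,0,0,0,0.06,8.5, 2.4,-9.5,0,0,0,0.12,8.5, 3.8,-15,0,0,0,0.18,8.5, 5.2,-21,0,0,0,0.24,8.5, 6.6,-27,0,0,0,0.3,8.5, 8,-32.5,0,0,0,0.36,8.5, 9.4,-38,0,0,0,0.42,8.5, 10.4,-42,0,0,0,0.455,8.5]'
python3 - <<'E'
from h import *
from cell import env
s=env.sense();a=np.radians(90-12.4)
print(rows(s,[484,243,200],a))
c=dict(np.load("pics/w5.npz"));H=hsv(c);h,S,v=[H[...,i].astype(int) for i in range(3)];m=(h<16)&(S>150);m[:150]=0;m[300:]=0;m[:,:230]=0;m[:,400:]=0
st=max(blobs(m,300),key=lambda b:b[1][4])[1];print("rim",st)
for z in(108,112,116,120):print(z,66*345.8/(c["R"]@np.array([482.3,-267,z])+c["t"])[2])
E
```

```text
time: 12.55
position: [483.6, 168.1, 213.7]
tool_rot: [-3.122, 0.338, -0.0]
force: [1.3, -0.5, 0.1]
gripper_width: 84.9
(array([-1.56, -7.32,  1.38]), array([-0.001, -0.   ,  0.   ]))
rim [270, 196, 89, 83, 5193]
108 88.47921749918534
112 89.81392355956395
116 91.18951435813658
120 92.60789768764106
```

Rim width of 89 px means a rim height of about 110–112 mm, so it is fully home.

```bash
python3 -m creep '[-0.5,-2.5,0.3,0,0,0,8.5, -1,-5,0.8,0,0,0,8.5, -1.5,-7,1.3,0,0,0,8.5, -1.6,-7.3,1.4,0,0,0,8.5, -1.6,-7.3,1.4,0,0,0,8.5, -1.6,-7.3,1.4,0,0,0,8.5, -1.6,-7.3,1.4,0,0,0,8.5, -1.6,-7.3,1.4,0,0,0,8.5]'
python3 - <<'E'
from h import *
from cell import env
s=env.sense();print(s["position"])
c=env.camera("wrist");cv2.imwrite("pics/w6.png",c["color"]);np.savez("pics/w6.npz",**c)
print(proj(c,[477.4,254.5,36]),proj(c,[642.4,218.2,32]))
E
```

```text
time: 13.55
position: [484.2, 240.0, 199.4]
tool_rot: [-3.123, 0.339, -0.0]
force: [0.3, -0.2, 1.3]
gripper_width: 84.6
[484.17602409 239.96990835 199.44296652]
[299.49933966 229.3985848 ] [297.13479366  19.43766567]
```

View pics/w6.png

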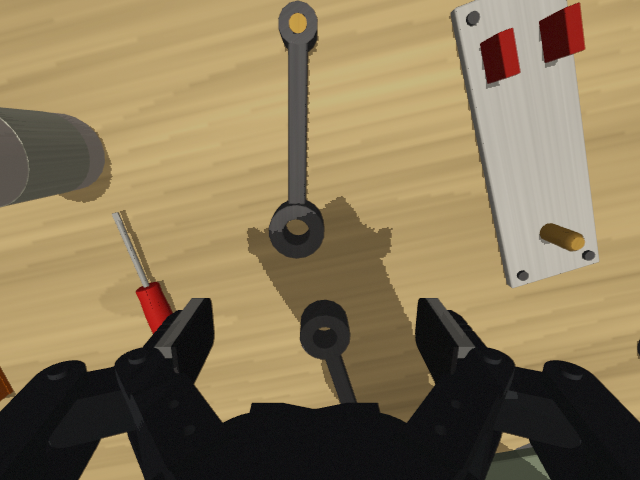

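The wrist view shows the boss bore at about (297,229), the eye spot at about (298,22), and the bar vertical between them. Nothing is near the jaws' landing spot; the second lever's boss is at (325,330). Now refine.

Run:
```python
from h import *
from cell import env
s=env.sense();c=dict(np.load("pics/w6.npz"));H=hsv(c);h,S,v=[H[...,i].astype(int) for i in range(3)]
def roi(m,x0,x1,y0,y1):
    o=np.zeros_like(m);o[y0:y1,x0:x1]=m[y0:y1,x0:x1];return o
for ce,st,l in blobs(roi((S>150)&(h>10)&(h<30)&(v>150),280,316,8,40)):print("spot",ce,st,ray(c,ce,32))
sp=ce=max(blobs(roi((S>150)&(h>10)&(h<30)&(v>150),280,316,8,40)),key=lambda b:b[1][4])[0]
m=roi((S<80)&(v<110),255,340,206,262)
for y in(206,212,218,224,230,236,242,248,254):
  xs=np.where(m[y])[0];print(y,xs.min(),xs.max(),end=' | ')
g,_=cv2.findContours(m.astype(np.uint8),cv2.RETR_CCOMP,2);
for k in sorted(g,key=len)[-2:]:print(cv2.fitEllipse(k) if len(k)>5 else 0, cv2.boundingRect(k))
for p in((297,228),(297,229.5)):print("boss",ray(c,p,36))
m=(S<80)&(v<110)
for y in range(60,200,20):
  xs=np.where(m[y,270:330])[0]+270;print(y,xs.min(),xs.max(),end=' | ')
print()
for p in((574,241),):print("post",ray(c,p,52))
for ce,st,l in blobs(roi((S>120)&(h>10)&(h<30)&(v>110),535,590,215,255)):print("post blob",ce,st)
crop=c["color"][205:260,530:600];cv2.imwrite("pics/post.png",cv2.resize(np.hstack([crop,c["color"][202:257,262:332]]),None,fx=5,fy=5,interpolation=2))
```

```text
spot [297.5  22.7] [289, 13, 18, 20, 266] [640.15196538 218.43305617  32.        ]
206 280 314 | 212 275 319 | 218 272 321 | 224 270 322 | 230 269 323 | 236 269 323 | 242 272 321 | 248 276 317 | 254 283 310 | ((297.02606201171875, 226.8477020263672), (16.609111785888672, 23.482019424438477), 101.2860336303711) (285, 218, 25, 18)
((296.47393798828125, 229.10955810546875), (54.562591552734375, 57.16661834716797), 12.803122520446777) (269, 206, 55, 53)
boss [479.17035859 256.42306811  36.        ]
boss [477.7956129  256.74573148  36.        ]
60 288 307 | 80 288 306 | 100 288 306 | 120 288 306 | 140 288 305 | 160 288 305 | 180 288 305 | 
post [419.85037105  21.50661698  52.        ]
post blob [575.8 242.2] [568, 235, 17, 16, 203]
```

View pics/post.png

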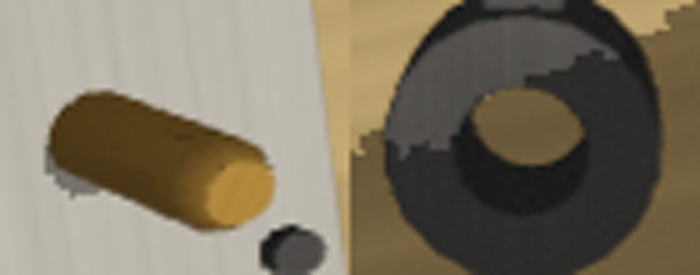

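Post top centre is about (577.5,242.7), bore rim centre about (296.5,232.2). Boss to eye measures 169.4 mm against 170.

Run:
```python
from h import *
from cell import env
s=env.sense();c=dict(np.load("pics/w6.npz"));a=np.radians(90-13.2)
print("boss",ray(c,(296.5,232.2),36),"post",ray(c,(577.5,242.7),52))
print(rows(s,[527.6,244.9,6],a))
```

```text
boss [475.41017975 257.77457135  36.        ] post [417.60842858  18.52973066  52.        ]
(array([ 4.14, -1.4 , 19.34]), array([-0.   , -0.   ,  0.014]))
```

```bash
python3 -m creep '[1.5,-0.5,2,0,0,0.014,8.5, 3,-1,5,0,0,0.014,8.5, 4.1,-1.4,8,0,0,0.014,8.5, 4.1,-1.4,11,0,0,0.014,8.5, 4.1,-1.4,14,0,0,0.014,8.5, 4.1,-1.4,16.5,0,0,0.014,8.5, 4.1,-1.4,18.3,0,0,0.014,8.5, 4.1,-1.4,19,0,0,0.014,8.5]'
python3 - <<'E'
from h import *
from cell import env
s=env.sense();a=np.radians(90-13.2);print(rows(s,[527.6,244.9,6],a),s["position"])
E
```

```text
time: 14.6
position: [527.0, 245.0, 8.6]
tool_rot: [3.121, -0.361, -0.001]
force: [0.7, -0.9, 1.0]
gripper_width: 84.9
(array([ 0.06, -0.  ,  0.26]), array([0.   , 0.001, 0.   ])) [526.98263189 245.00792264   8.6492384 ]
```

```bash
python3 -m creep '[0.06,0,0.15,0,0,0,5, 0.06,0,0.2,0,0,0,3, 0.06,0,0.2,0,0,0,1, 0.06,0,0.2,0,0,0,1, 0.06,0,0.2,0,0,0,1, 0.06,0,0.2,0,0,0,1, 0.06,0,0.2,0,0,0,1, 0.06,0,0.2,0,0,0,1]' 100; python3 -m creep '[0,0,0,0,0,0,1, 0,0,0,0,0,0,1, 0,0,-0.2,0,0,0,1, 0,0,-0.5,0,0,0,1, 0,0,-1,0,0,0,1, 0,0,-1.5,0,0,0,1, 0,0,-2,0,0,0,1, 0,0,-2,0,0,0,1]'
python3 - <<'E'
from cell import env
s=env.sense();print(s["position"],s["force"],s["moment"])
E
```

```text
time: 15.6
position: [527.9, 245.2, 8.1]
tool_rot: [-3.12, 0.361, -0.001]
force: [-2.0, -0.4, 11.4]
gripper_width: 14.2
time: 16.6
position: [527.9, 245.1, 27.8]
tool_rot: [-3.12, 0.361, -0.001]
force: [0.8, 0.2, -6.4]
gripper_width: 13.7
[527.88593848 245.05921063  27.76575105] [ 0.75053619  0.15200024 -6.40792042] [-0.01142823  0.01801717  0.04939953]
```

It's off the bench: 6.4 N (about 0.65 kg) with negligible moment. I raise it and carry it towards the jig, turning to the jig's yaw.

```bash
python3 -m creep '[0,0,-0.4,0,0,0,1, 0,0,-1.4,0,0,0,1, 0,0,-2.8,0,0,0,1, 0,0,-4.2,0,0,0,1, 0,0,-5.6,0,0,0,1, 0,0,-6.8,0,0,0,1, 0,0,-7.6,0,0,0,1, 0,0,-8,0,0,0,1]'
python3 - <<'E'
from h import *
from cell import env
s=env.sense();print(s["position"],s["force"],s["moment"]);print(rows(s,[470.8,24.6,108],np.radians(96.9)))
c=env.camera("wrist");np.savez("pics/w7.npz",**c)
H=hsv(c);h,S,v=[H[...,i].astype(int) for i in range(3)];m=(S>150)&(h>10)&(h<30)&(v>150);m[240:]=0;m[:,:250]=0;m[:,400:]=0
R=Ro.from_rotvec(s["tool_rot"])
for ce,st,l in blobs(m,80):print(ce,st, [(R.inv().apply(ray(c,ce,s["position"][2]+32-8.1+dz)-s["position"])).round(1) for dz in(-5,0,5)])
cv2.imwrite("pics/w7.png",c["color"])
E
```

```text
time: 17.6
position: [527.7, 245.0, 107.8]
tool_rot: [-3.121, 0.361, -0.0]
force: [-0.9, -0.1, -5.8]
gripper_width: 14.3
[527.73462924 245.01790981 107.75864838] [-0.87231692 -0.0682399  -5.78911609] [ 0.08147455  0.01960353 -0.02083524]
(array([-0.51, 22.76, -0.03]), array([-0.   , -0.   , -0.351]))
[315.    1.6] [302, 0, 27, 5, 99] [array([110.9,   0.9, -18.9]), array([109.3,   0.9, -23.9]), array([107.7,   0.9, -28.9])]
```

View pics/w7.png

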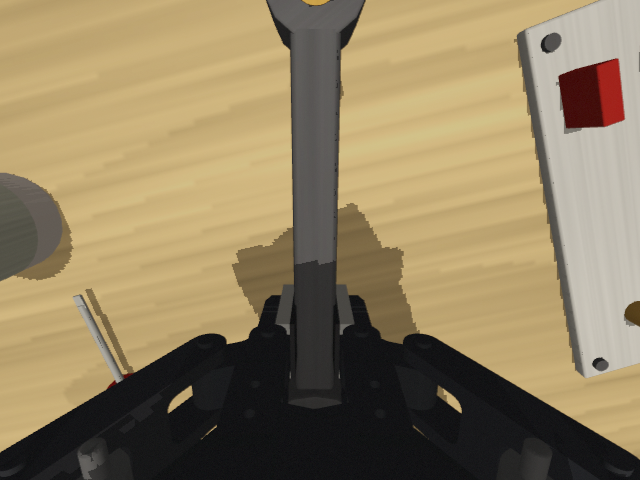

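The wrist view shows the lever gripped, bar at column 315 in line with tool x, eye at (315,0), clear of everything. I carry it over the jig.

```bash
python3 -m creep '[0,1.5,0,0,0,-0.03,1, -0.1,4,0,0,0,-0.07,1, -0.2,7,0,0,0,-0.12,1, -0.3,10.5,0,0,0,-0.17,1, -0.4,14,0,0,0,-0.22,1, -0.4,17.3,0,0,0,-0.27,1, -0.5,20,0,0,0,-0.31,1, -0.5,22,0,0,0,-0.34,1]'; python3 -m creep '[0,0.6,0.3,0,0,-0.01,1, 0,0.7,0.6,0,0,-0.011,1, 0,0.7,0.6,0,0,-0.011,1, 0,0.7,0.6,0,0,-0.011,1, 0,0.7,0.6,0,0,-0.011,1, 0,0.7,0.6,0,0,-0.011,1, 0,0.7,0.6,0,0,-0.011,1, 0,0.7,0.6,0,0,-0.011,1]'
python3 - <<'E'
from h import *
from cell import env
s=env.sense();P=s["position"];print(P,s["force"],s["moment"]);print(rows(s,[470.8,24.6,90],np.radians(96.9)))
zu=P[2]-8.1;print("underside",zu)
for n in("wrist","top","scene"):
    c=env.camera(n);np.savez(f"pics/{n}8.npz",**c)
    print(n,"post",proj(c,[418.2,18.2,52]),"bore top",proj(c,[418.2,18.2,zu+36]),"eye top",proj(c,[586.9,38.6,zu+32]),"fork",proj(c,[587,38.4,44]))
a=dict(np.load("pics/scene8.npz"))["color"][120:300,250:410];b=dict(np.load("pics/wrist8.npz"))["color"];t=dict(np.load("pics/top8.npz"))["color"][190:310,260:350]
cv2.imwrite("pics/v8.png",np.hstack([cv2.resize(a,(400,450),interpolation=2),cv2.resize(t,(338,450),interpolation=2)]))
E
```

```text
time: 18.65
position: [472.3, 30.7, 107.2]
tool_rot: [3.137, 0.173, -0.001]
force: [0.3, -0.1, -6.4]
gripper_width: 14.1
time: 19.65
position: [473.5, 25.0, 101.3]
tool_rot: [-3.136, -0.19, -0.0]
force: [-0.4, 0.8, -5.6]
gripper_width: 14.3
[473.45232228  24.97861348 101.34279705] [-0.41545406  0.82520156 -5.61162522] [ 0.0161597   0.0538288  -0.01679189]
(array([-0.27,  0.01,  1.13]), array([-0., -0.,  0.]))
underside 93.24279704880117
wrist post [313.92421887 345.71420383] bore top [313.73742568 452.77014029] eye top [313.93478178 -18.98842069] fork [314.49932433  48.91895426]
top post [304.98060772 284.82591051] bore top [304.50579316 285.73218494] eye top [295.88603517 215.5065251 ] fork [296.9477624  218.52098298]
scene post [308.77707494 206.5162857 ] bore top [308.06625684 182.73978076] eye top [341.06536822 233.52264783] fork [339.75854104 257.84753305]
```

View pics/v8.png

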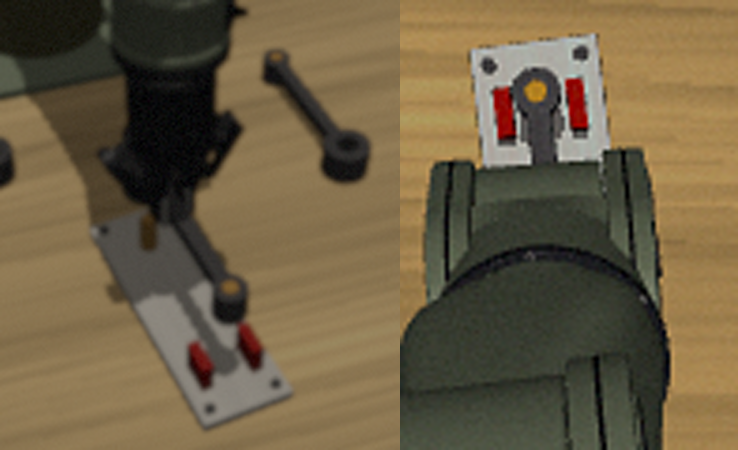

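The lever hangs over the jig with the eye between the fork arms: top view spot at about (296.2,214.3), where the pre-shift pose should put it. I make the last small shift, then triangulate.

```bash
python3 -m creep '[-0.1,0,0.2,0,0,0,1, -0.2,0,0.5,0,0,0,1, -0.27,0,0.8,0,0,0,1, -0.27,0,1,0,0,0,1, -0.27,0,1.1,0,0,0,1, -0.27,0,1.1,0,0,0,1, -0.27,0,1.1,0,0,0,1, -0.27,0,1.1,0,0,0,1]'
cat > chk.py <<'E'
from h import *
from cell import env
def tri(cs,ps):
    Ps=[c["camera_matrix"]@np.c_[c["R"],c["t"]] for c in cs]
    X=cv2.triangulatePoints(Ps[0],Ps[1],np.float64(ps[0]).reshape(2,1),np.float64(ps[1]).reshape(2,1));X=(X[:3]/X[3]).ravel()
    return X.round(1),[(proj(c,X)-p).round(1) for c,p in zip(cs,ps)]
s=env.sense();P=s["position"];print(P,s["force"],s["moment"],s["gripper_width"])
cs=[env.camera("top"),env.camera("scene")]
E=P+np.array([117*np.cos(np.radians(6.9)),117*np.sin(np.radians(6.9)),24]);sp=[];fk=[]
for c,off,vr in zip(cs,(0,0),(120,90)):
    H=hsv(c);h,S,v=[H[...,i].astype(int) for i in range(3)]
    q=proj(c,E);yy,xx=np.mgrid[:480,:640];near=np.hypot(xx-q[0],yy-q[1])<8
    b=max(blobs(near&(S>110)&(h>10)&(h<30)&(v>90),3),key=lambda b:b[1][4]);w=b[2];sp.append(b[0]);print("spot",b[0],b[1],"pred",q.round(1))
    q=proj(c,[587,38.4,44]);near=np.hypot(xx-q[0],yy-q[1])<26
    f=sorted(blobs(near&((h<8)|(h>172))&(S>150),10),key=lambda b:-b[1][4])[:2];f=sorted(f,key=lambda b:b[0][0]);fk.append([k[0] for k in f]);print("fork",[(k[0],k[1]) for k in f])
print("eye top",tri(cs,sp),"expected",E.round(1))
c=cs[1];cv2.imwrite("pics/v9.png",cv2.resize(c["color"][150:290,250:400],None,fx=4,fy=4,interpolation=2))
E
python3 chk.py
```

```text
time: 20.8
position: [470.8, 24.6, 90.4]
tool_rot: [-3.136, -0.189, -0.0]
force: [0.4, 0.5, -6.3]
gripper_width: 14.4
[470.78932313  24.62872464  90.38167682] [ 0.42827492  0.45722875 -6.33793599] [-0.00756429  0.03920719 -0.00522771] 14.387517659659164
spot [295.9 215.5] [293, 213, 6, 6, 27] pred [296.  215.9]
fork [(array([287.4, 220. ]), [285, 213, 6, 14, 61]), (array([306.5, 217.1]), [304, 211, 6, 14, 59])]
spot [341. 237.] [338, 235, 7, 5, 31] pred [340.9 237. ]
fork [(array([329.8, 265.2]), [326, 258, 9, 16, 93]), (array([349.4, 257.5]), [345, 249, 10, 18, 98])]
eye top (array([587.8,  38.7, 115.2]), [array([0.1, 0. ]), array([ 0.1, -0. ])]) expected [586.9  38.7 114.4]
```

View pics/v9.png

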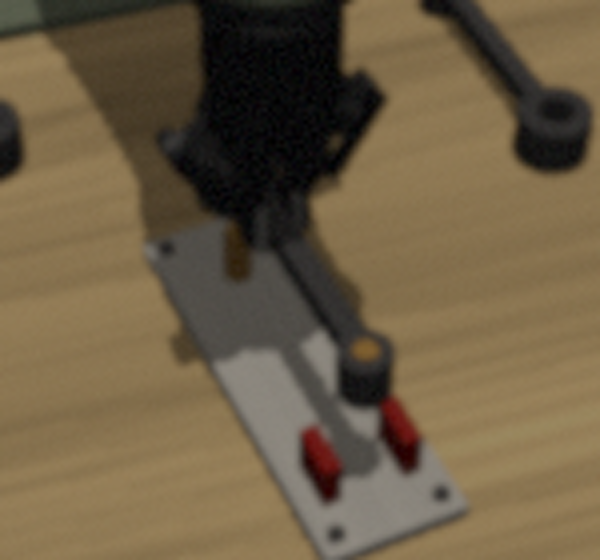

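The eye top triangulates to (587.8, 38.7, 115.2) against 114.4 expected if level, so the tilt is about 0.4°. The underside is about 31 mm above the post, the eye is about 1 mm from fork mid, and force is only the weight. I hand in.

```bash
python3 -c "
from cell import env
env.close_job()"
```

```text
the job is handed in; nothing more can be done
```

The job is done and handed in at about 21 s. The orange cup is nested upright in the blue one, and the lever is held level in mid-air over the jig.

**Cup:** It seated with about 9 N of contact at tool height 83.8 mm; I had calculated 83.7 mm for fully home. After release, the rim's width in the picture put it at about 110–112 mm, against 112 mm for fully home.

**Lever:** I took the farthest of the three, gripped at its balance point with 100 N. The force reading is about 6.3 N, which is just the lever's weight, and the moment is close to zero.
- **Level:** the eye is within 1 mm of its level height, so the tilt is about 0.4°.
- **Height:** the underside is about 31 mm above the post.
- **Alignment:** the eye is about 1 mm from the middle of the fork.

**What did not go cleanly or could not be checked:**
- On the first approach to the cup I typed a sideways shift with the wrong sign. The tool was 9 mm off but showed no contact force, and I corrected it before gripping.
- One picture suggested the cup had slipped about 4 mm in the grip, but the contact height showed it had not.
- Estimates of the post's position differed by about 2 mm between views, so I used a value between them.
- The gripper hid the boss at the end, so the bore over the post is worked out from the tool pose and the eye, not seen directly.
- I did not re-measure the bystanders at the end; no unexpected force showed in the readings taken after each move.

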